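Retract a spring plunger and lock it down with its keeper

ROBOT

A 7-joint arm with a two-finger parallel gripper is mounted at the origin on a cart in front of the work surface, level with it; the furniture and walls round the work are solid. World frame = base frame: x ahead of the robot, y to its left, z up, the work surface at z = 0. Lengths are in mm, angles in rad, forces in N, time in s.
With the tool pointing down it reaches from about 350 to 900 mm from the base axis. Payload 19.9 kg.
Tool frame: the origin (TCP) lies between the finger pads; the fingertips stand manip.tips_ahead ahead of it and the grasp point (between the pads) lies 8 mm behind it (manip.tips_ahead is the distance from the TCP to the fingertips, in mm); z points along the fingers, y is the line along which they close (so a half turn about z gives the same grasp; the last joint's range is limited). The gripper opens to 85 mm and grips with 20 to 120 N. Pads are 22 mm wide; open, the fingers measure 114 mm over their backs; the gripper's body (76 mm by 85 mm) begins 54 mm behind the grasp point. The pads swing forward as they close: fully open they stand 13 mm farther back than shut.
Start: joints at [-0.042, 0.417, -0.01, 1.614, 0.005, 1.111, -0.053], TCP at [624.982, 0.003, 242.26] pointing down, gripper open.
Joint ranges: [-2.81, 2.81], [-0.39, 2.02], [-1.27, 1.25], [0.06, 2.57], [-1.19, 4.33], [0.19, 2], [-2.82, 2.82]. Speed limits (rad/s): [1.89, 1.89, 2.39, 2.39, 3.01, 3.01, 3.01].

INTERFACE

Orientations are given as a unit quaternion [w, x, y, z].
In Python, from cell import manip, grab_frame, camera_info gives the robot as it stands. The module is installed in compiled form; this text tells all that it offers.
- The arm moves only by the tool apply_moves, never from a script. Its argument "motion" is a list of rows, each an object with "hand": the opening, from 0 (shut) to 1 (fully open); "slide": the shift along the tool's x, y, z each as a share of 0.02 m, from -1 to 1, a list of three; "twist": the turn, a rotation vector about the tool's x, y, z each as a share of 0.12 rad, from -1 to 1, a list of three. In form: [{"hand": hand, "slide": [dx, dy, dz], "twist": [ax, ay, az]}, ...]. A call has 1 to 5 rows; each row shifts and turns the commanded pose from where the row before left it, along the tool's axes as they then stand; what a row does not reach is not made up. A row lasts 1/8 s, in which the tool goes at most 62.5 mm and 10.7 degrees, less where a joint would pass 70% of its speed; a pose out of reach is approached as far as the arm can. A call with a number of a shift or a turn outside -1 to 1 is refused whole. A call with a gripper value outside its range is refused whole. The fingers move at their own pace and stop on an object; "squeeze" is the grip in N (left out, the last holds). Time passes only in rows, so rows that do not move let the fingers close. It gives the time, the measured TCP pose, the force, the opening and the grip force at its end, in the units of the state.
- manip.state(): the state, without advancing time (a new reading comes with each control period).
- grab_frame(name): name is "scene" or "side" or "wrist"; returns the picture (384x512x3 uint8, red, green, blue); there is no depth.
- camera_info(name): a dict with "K" (3x3 intrinsics, pixels), "k1" (the pictures are not rectified: a ray, as slopes to the right and down, at radius r is drawn at 1 + k1 r^2 times it, then the intrinsics apply), "R" (3x3) and "t" (3): a world point X has camera coordinates R X + t. Camera axes: x right, y down, z forward; pixel columns grow to the right and rows downward; lengths in mm; the calibration is good to about 2 mm. A picture is of the moment at which its call begins: read the wrist's pose just before it. camera_info takes no time and is no camera call; for the wrist camera it gives the pose at the moment of the call.
- manip.hand_in(): hands the job in; it is judged then, once.
The state is a dict: "t": time; "qpos": joint angles; "qvel": joint speeds; "tau": joint torques, N m; "tcp_pos": TCP position; "orientation": TCP orientation; "wrist_force": force on the tool from outside, world axes, zero at the start; "torque": the same for the moment, N m; "finger_gap": finger opening in mm; "grip_force": force on a finger pad.
Only numpy, scipy, OpenCV 4.12 (cv2) and the standard library are available. Lean on these libraries where they do the work, as an engineer would, in place of code of your own. Each camera call takes 0.05 s, during which the arm holds its last target. There are 200 camera calls.

TASK

Retract the spring plunger of the steel housing on the bench and lock it down with its keeper (the steel plate with four ears and an upright tab). Without turning it end for end, set the keeper on the plunger with the ears in the gaps between the housing's lips, press it down until it bottoms, then slide it under the lips right up to the end wall so that the plunger's tip springs into the pocket beneath it, and let go. Do not force it (35 N at most between keeper and housing) and leave the wooden block and the sanding block where they are.

Things in the scene. Friction and masses are not known exactly. Their poses are not given: they have to be found in the camera images.
- base: Wooden mounting board, 160 x 104 x 26 mm, fixed on the bench; origin on the bench under the keeper's entry, 71 mm from the board's -x end and 89 mm from its +x end. Its +x is the way the keeper slides home, z up. The dark steel housing (108 x 68 mm) is sunk in it, parallel, centred in y. HOW HIGH IT STANDS IS SET ANEW EACH TIME: 0 to 20 mm above its lowest setting, not measured.
- entry_mark (a point): Where the keeper's underside centre goes, pressed to the channel floor, with the housing at its lowest: 36 mm above the bench, base's axes. The real floor (two rubber strips) is 0 to 20 mm higher: feel for it. The ears then lie in the gaps between the lips, 5 mm free each way in x and 2 mm in y. The plunger's axis is 10 mm to +x of here.
- lip_mark (a point): Middle of the channel at the far pair of lips, at their underside, housing at its lowest: 40 mm to +x of entry_mark, 11 mm above the floor. Lips are 15 mm long, 6 mm thick, reach in from side walls (y = +-25 mm) to y = +-17.5 mm. A like pair is at entry_mark's x. The keeper pressed on the floor passes 3 mm under them; held 3 mm higher it hits them; let go at home, it rises against them.
- end_mark (a point): Foot of the end wall's inner face, housing at its lowest: 53.5 mm to +x of entry_mark; the wall is 17 mm high. The keeper is home when its +x end meets this wall, its centre then 20.5 mm to +x of entry_mark.
- plunger_mark (a point): Top of the plunger when out, housing at its lowest (16 mm above the floor). A steel disc 22 mm wide, shoulder 12 mm above the floor, on it a tapered tip 10 mm wide and 4 mm high. It slides straight down against a spring: 3.5 N to start, about 7.5 N with the keeper's flat pressed to the floor, where the force then rises steeply. With the keeper home the tip pops up into its pocket.
- keeper_mid (a point): Centre of the loose steel keeper, 29 mm above its underside; 0.11 to 0.22 kg; starts upright on the bench. Plate 66 (x) x 30 (y) x 8 mm with four ears 14 mm long at x = +-20 mm, 46 mm wide over the ears; on it an upright tab 44 (x) x 12 (y) mm, top 58 mm above the underside. In the underside at x = -10 mm a pocket 14 x 14, 8 deep. Its +x must point along the board's +x.
- keeper_grip (a point): Where to grip the keeper, across the tab's 12 mm (closing along its y): 43 mm above its underside on the tab's axis, same axes as keeper_mid. As it starts its +x (like the board's) points away from the robot within 35 degrees: never turn it end for end. Held here the fingertips stay clear above the lips and walls (17 mm above the floor).
- block_mid (a point): Bystander: centre of the loose brown hardwood block, 55 x 85 x 42 mm. Stands on one side of the board, the keeper on the other.
- sander_mid (a point): Bystander: centre of the loose cork sanding block, 62 x 108 x 33 mm, at the left further back.
Mind the look-alikes: they are no part of the job. Of the things that look like the part that bears keeper_mid, the smaller one is meant.

How it is judged:
By the outcome, as a careful person would: the job done as asked, in the order asked, and still so for the second after the job is handed in, with the robot touching nothing.
It also fails if it takes over 45 s, if anything falls off the work surface, if the arm or the gripper's body presses on something with over 40 N, if the wrist force passes 120 N, or if a joint passes its speed limit or range.

## Working session

There is one attempt and no reset: what is moved stays moved. The work goes in short steps, Python scripts to look and compute and a tool call to move; the robot and the scene stay as the last step left them, time stands still between calls to the robot, and variables do not carry over. Pictures are saved under pics/ and viewed, at most 13 in all, crops included, and the job is handed in when it is done.

Besides the shell and the picture viewer there is one more tool, called after ">>>" in YAML: its name, and indented under it one key for each argument. apply_moves: Moves the arm, as the interface text tells. Shift numbers are shares of 0.02 m and turn numbers shares of 0.12 rad, none past 1 either way. Its arguments: {"type":"object","properties":{"motion":{"type":"array"},"squeeze":{"type":"number"}},"required":["motion"]}

```bash
mkdir -p pics
python3 - <<'E'
from cell import manip, grab_frame, camera_info
import cv2,numpy as np
s=manip.state();print(s, manip.tips_ahead)
for n in("scene","side","wrist"):
    c=camera_info(n);print(n,c)
    cv2.imwrite(f"pics/{n}0.png",grab_frame(n)[:,:,::-1])
a=[cv2.imread(f"pics/{n}0.png") for n in("scene","side")]
cv2.imwrite("pics/w0.png",cv2.imread("pics/wrist0.png"))
E
```

```text
{'t': 0.0, 'qpos': array([-0.041468  ,  0.41797583, -0.01025953,  1.61422352,  0.00468321,
        1.11070459, -0.05300253]), 'qvel': array([-9.56598667e-04, -4.96674057e-04,  8.61457684e-04, -9.54496737e-04,
       -3.57618532e-05,  9.84060158e-04,  5.53283351e-04]), 'tau': array([ 3.43503270e-04, -8.64444852e+01,  6.79280274e-01, -4.34903777e+01,
        1.92400004e-02,  7.37222959e-03,  1.31192037e-04]), 'tcp_pos': array([ 6.24638791e+02, -5.21538015e-02,  2.41638563e+02]), 'orientation': array([-4.19615830e-04,  7.07132543e-01,  7.07080725e-01, -4.88378871e-04]), 'wrist_force': array([-0.89776811,  0.0860881 ,  1.65007363]), 'torque': array([-0.01094485,  0.00053253, -0.01977897]), 'grip_force': 0.0, 'finger_gap': 85.74569880853481} 11.0
scene {'K': array([[357.43685161,   0.        , 250.55687892],
       [  0.        , 357.43685161, 194.45442996],
       [  0.        ,   0.        ,   1.        ]]), 'k1': 0.013642505148460903, 'R': array([[ 0.90698813, -0.42115511, -0.00095373],
       [-0.25336579, -0.5438299 , -0.80003426],
       [ 0.33641985,  0.72586322, -0.59995356]]), 't
[... 201 characters left out ...]
   ,   1.        ]]), 'k1': -0.05219192535930299, 'R': array([[ 0.9887325 , -0.14960999,  0.00498968],
       [-0.08183856, -0.56815854, -0.81883962],
       [ 0.12534152,  0.809205  , -0.57400068]]), 't': array([-580.49219847,  120.36778747, 1062.11411102])}
wrist {'K': array([[344.40344131,   0.        , 258.4014559 ],
       [  0.        , 344.40344131, 202.49761646],
       [  0.        ,   0.        ,   1.        ]]), 'k1': -0.10583013051766291, 'R': array([[ 9.99999872e-01,  3.63480068e-04, -3.52901390e-04],
       [ 4.54944740e-04, -9.50776081e-01,  3.09878424e-01],
       [-2.22895570e-04, -3.09878545e-01, -9.50776124e-01]]), 't': array([-623.79747516,  -40.78632874,  380.18049837])}
```

View pics/scene0.png

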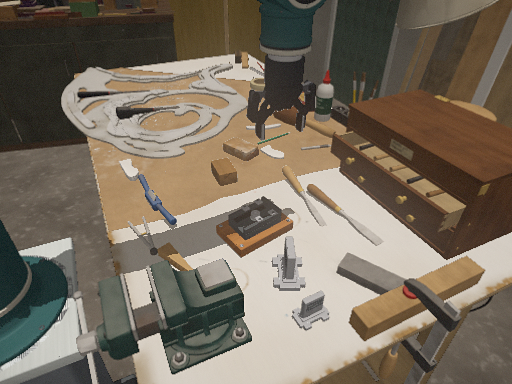

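View pics/side0.png

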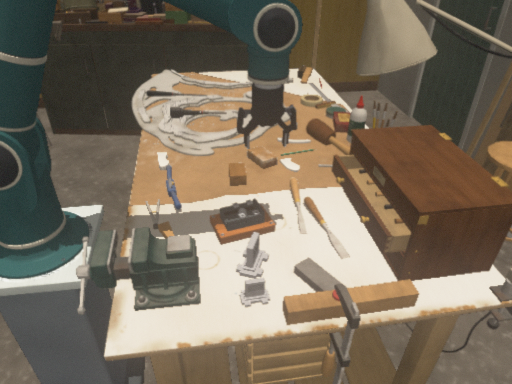

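View pics/wrist0.png

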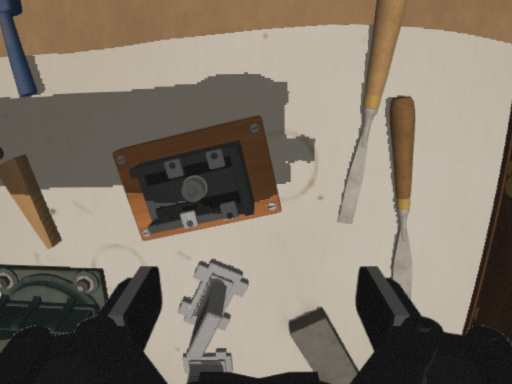

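The wrist view shows the board, with its end wall at right near (243,180) and corners (114,150), (262,117), (280,210) and (146,240). The large look-alike is at about (213,300). The small keeper is at about (210,360), mostly hidden by the gripper; it is at (312,310) in scene and (255,292) in side. Next I'll write helpers and take enlarged crops.

```bash
cat > h.py <<'E'
from cell import manip, grab_frame, camera_info
import cv2,numpy as np
from scipy.optimize import least_squares
def proj(c,X):
    p=np.atleast_2d(X)@c["R"].T+c["t"]; s=p[:,:2]/p[:,2:]
    s=s*(1+c["k1"]*(s**2).sum(1,keepdims=True)); return s*c["K"][0,0]+c["K"][:2,2]
def ray(c,uv):
    d=(np.array(uv,float)-c["K"][:2,2])/c["K"][0,0]; s=d.copy()
    for _ in range(20): s=d/(1+c["k1"]*(s@s))
    return -c["R"].T@c["t"], c["R"].T@np.array([*s,1])
def onz(c,uv,z):
    o,d=ray(c,uv); return o+d*(z-o[2])/d[2]
def tri(obs):
    r=lambda X: np.concatenate([(proj(c,X)[0]-uv) for c,uv in obs])
    q=least_squares(r,[600,-100,30]); return q.x,np.abs(q.fun).max()
E
python3 - <<'E'
from h import *
C={n:camera_info(n) for n in("scene","side","wrist")}
print("keeper~",onz(C["scene"],(312,318),0),onz(C["side"],(255,298),0))
for p in[(114,150),(262,117),(280,210),(146,240)]: print(onz(C["wrist"],p,26),onz(C["wrist"],p,36))
a=cv2.imread("pics/scene0.png")[190:340,205:345];b=cv2.imread("pics/side0.png")[190:320,190:310]
cv2.imwrite("pics/cr.png",np.hstack([cv2.resize(a,(400,429),interpolation=2),cv2.resize(b,(396,429),interpolation=2)]))
E
```

```text
keeper~ [ 5.53385509e+02 -2.79909430e+02 -1.13686838e-13] [ 556.81646214 -274.85956028    0.        ]
[474.54910229  22.88802303  26.        ] [478.84194989  24.50801093  36.        ]
[627.42930791  54.80253978  26.        ] [627.32865982  55.50536322  36.        ]
[647.03161546 -42.58860646  26.        ] [646.36763313 -39.08694075  36.        ]
[498.39692759 -78.2504304   26.        ] [502.00443259 -73.72390952  36.        ]
```

View pics/cr.png

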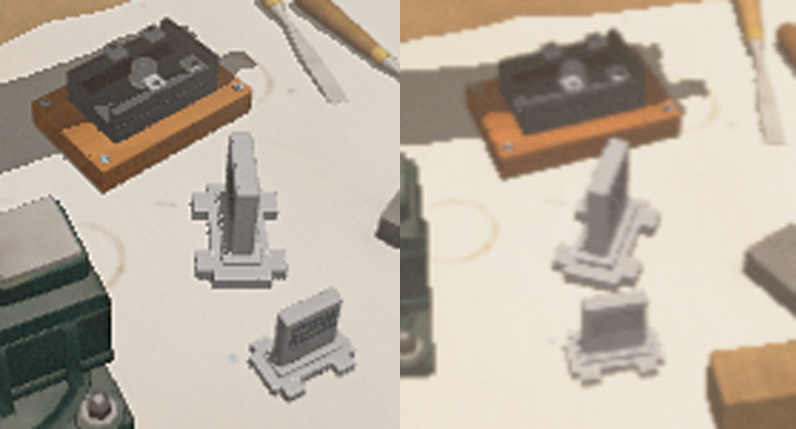

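The crops show both keepers upright, and the small one is nearly aligned with world x (base near scene (312,318), side (255,298)). I'll move to a view that covers both the keeper and the board, with the tool turned.

>>> apply_moves:
  motion:
    - {"hand": 1, "slide": [-1, -0.2, 0], "twist": [0, 0, 0]}
    - {"hand": 1, "slide": [-1, -0.2, 0], "twist": [0, 0, 0]}
    - {"hand": 1, "slide": [-1, -0.2, 0], "twist": [0, 0, 0]}
    - {"hand": 1, "slide": [-1, -0.2, 0], "twist": [0, 0, 0]}
    - {"hand": 1, "slide": [-1, -0.2, 0], "twist": [0, 0, 0]}

```text
t: 0.78
tcp_pos: [604.6, -101.6, 242.3]
orientation: [0.0, 0.707, 0.707, -0.0]
wrist_force: [-0.5, -0.7, -0.5]
finger_gap: 85.3
grip_force: 0.0
```

>>> apply_moves:
  motion:
    - {"hand": 1, "slide": [-1, 0, 0], "twist": [0, 0, 0]}
    - {"hand": 1, "slide": [-1, 0, 0], "twist": [0, 0, 0]}
    - {"hand": 1, "slide": [-1, 0, 0], "twist": [0, 0, 1]}
    - {"hand": 1, "slide": [0, 0, 0], "twist": [0, 0, 1]}
    - {"hand": 1, "slide": [0, 0, 0], "twist": [0, 0, 1]}

```text
t: 1.4
tcp_pos: [605.1, -160.9, 242.1]
orientation: [-0.0, 0.824, 0.567, -0.0]
wrist_force: [-0.1, -0.1, 0.2]
finger_gap: 85.6
grip_force: 0.0
```

>>> apply_moves:
  motion:
    - {"hand": 1, "slide": [0, 0, 0], "twist": [0, 0, 1]}
    - {"hand": 1, "slide": [0, 0, 0], "twist": [0, 0, 1]}
    - {"hand": 1, "slide": [0, 0, 0], "twist": [0, 0, 1]}
    - {"hand": 1, "slide": [0, 0, 0], "twist": [0, 0, 1]}
    - {"hand": 1, "slide": [0, 0, 0], "twist": [0, 0, 1]}

```text
t: 2.02
tcp_pos: [605.1, -160.6, 242.2]
orientation: [0.0, 0.954, 0.299, -0.0]
wrist_force: [-0.5, -0.3, -0.3]
finger_gap: 85.4
grip_force: 0.0
```

>>> apply_moves:
  motion:
    - {"hand": 1, "slide": [0, 0, 0], "twist": [0, 0, 1]}
    - {"hand": 1, "slide": [0, 0, 0], "twist": [0, 0, 1]}
    - {"hand": 1, "slide": [0, 0, 0], "twist": [0, 0, 1]}
    - {"hand": 1, "slide": [0, 0, 0], "twist": [0, 0, 1]}
    - {"hand": 1, "slide": [0, 0, 0], "twist": [0, 0, 0]}

```text
t: 2.65
tcp_pos: [605.1, -160.4, 242.1]
orientation: [0.0, 0.998, 0.066, -0.0]
wrist_force: [0.9, 0.6, 0.2]
finger_gap: 85.2
grip_force: 0.0
```

```bash
python3 - <<'E'
from h import *
import pickle
s=manip.state();c=camera_info("wrist");im=grab_frame("wrist")
pickle.dump(c,open("w1.pkl","wb"));cv2.imwrite("pics/w1.png",im[:,:,::-1])
print(s["t"],s["tcp_pos"],s["orientation"],s["qpos"])
E
python3 -c "
import cv2;a=cv2.imread('pics/w1.png');cv2.imwrite('pics/w1b.png',cv2.resize(a,(800,600),interpolation=2))"
```

```text
2.65 [ 605.1127945  -160.3961163   242.14668539] [ 1.50770448e-04  9.97836792e-01  6.57396067e-02 -1.33066558e-04] [-0.03293193  0.43317655  0.32597008  1.62031193 -0.14999903  1.11299943
 -1.10774517]
```

View pics/w1b.png

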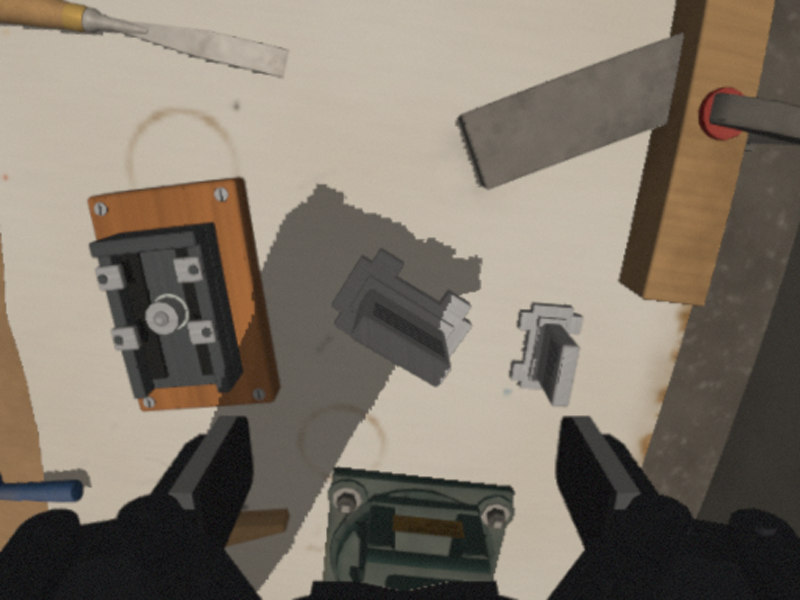

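The wrist view shows the small keeper at (550,350), with its tab top near (565,370). The large look-alike is at (405,315), the board is at left with the plunger tip at about (160,318), and its +x screws are at (100,208) and (221,193). I'll zoom in for pixel-accurate points.

Run:
```python
import cv2,numpy as np
a=cv2.imread("pics/w1.png")
k=cv2.resize(a[185:270,318:383],None,fx=6,fy=6,interpolation=2)   #390x510
b=cv2.resize(a[108:268,50:182],None,fx=3.1,fy=3.1,interpolation=2)
H=max(k.shape[0],b.shape[0]);o=np.zeros((H,k.shape[1]+b.shape[1],3),np.uint8)
o[:k.shape[0],:k.shape[1]]=k;o[:b.shape[0],k.shape[1]:]=b
print(o.shape,k.shape);cv2.imwrite("pics/cr2.png",o)
```

```text
(510, 799, 3) (510, 390, 3)
```

View pics/cr2.png

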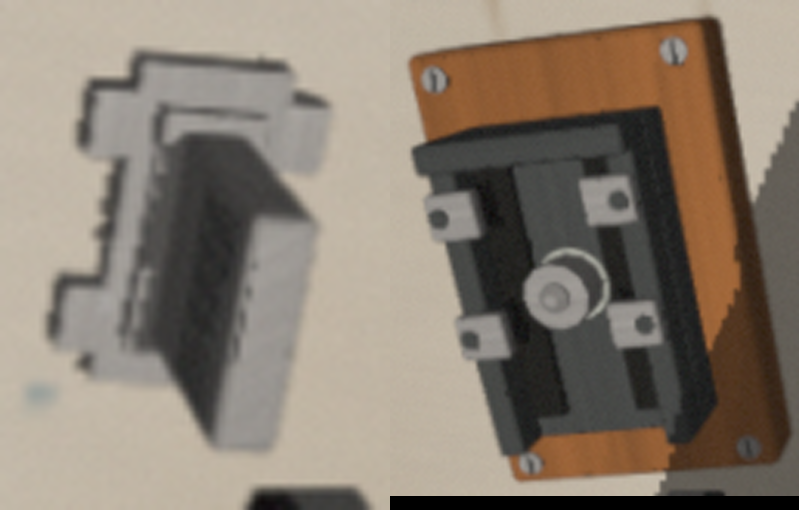

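Points read from the zoom, in crop pixels:
- **Keeper tab top:** (257,213), (318,222), (272,450), (213,447)
- **Keeper plate front:** (140,65), (288,72)
- **Board top corners:** (411,60), (703,22), (775,460), (515,480)
- **Plunger tip:** (555,296)

Next step is to fit both poses.

```bash
cat > fit.py <<'E'
from h import *
import pickle
c=pickle.load(open("w1.pkl","rb"))
k=lambda p:(np.array(p)+.5)/6-.5+[318,185]
b=lambda p:(np.array(p)-[390,0]+.5)/3.1-.5+[50,108]
def T(P,x,y,a):
    P=np.array(P,float);R=np.array([[np.cos(a),-np.sin(a)],[np.sin(a),np.cos(a)]])
    return np.c_[P[:,:2]@R.T+[x,y],P[:,2]]
kp=[((22,6,58),(257,213)),((22,-6,58),(318,222)),((-22,-6,58),(272,450)),((-22,6,58),(213,447)),((33,15,8),(140,65)),((33,-15,8),(288,72)),((27,23,8),(95,88)),((-13,23,8),(63,288))]
M=[p for p,_ in kp];U=np.array([k(u) for _,u in kp])
def f(q): return (proj(c,T(M,*q[:3])+[0,0,q[3]])-U).ravel()
r=least_squares(f,[556,-277,0.1,0]);print("keeper x y yaw dz",r.x,np.degrees(r.x[2]),"res",np.round(r.fun.reshape(-1,2),1).tolist())
bp=[((89,52,26),(411,60)),((89,-52,26),(703,22)),((-71,-52,26),(775,460)),((-71,52,26),(515,480))]
l=[(47.5,-17.5,580,180),(32.5,-17.5,588,222),(47.5,17.5,475,190),(32.5,17.5,482,238),(7.5,-17.5,608,303),(-7.5,-17.5,615,347),(7.5,17.5,505,315),(-7.5,17.5,512,355)]
MB=[p for p,_ in bp];UB=np.array([b(u) for _,u in bp])
ML=[(x,y,53) for x,y,_,_ in l]+[(10,0,52)];UL=np.array([b(v[2:]) for v in l]+[b((555,296))])
def g(q): return np.r_[(proj(c,T(MB,*q[:3])+[0,0,q[4]])-UB).ravel(),(proj(c,T(ML,*q[:3])+[0,0,q[3]])-UL).ravel()]
r=least_squares(g,[560,0,.2,10,0],loss="soft_l1");print("base x y yaw h dz",r.x,np.degrees(r.x[2]));print(np.round(g(r.x).reshape(-1,2),1).tolist())
print("entry->tip",tri([(c,b((555,296))),(camera_info('scene'),((150/400*140+205),(80/429*150+190))),(camera_info('side'),(572/1*0+190+(572-400)/396*120,190+83/429*130))]))
E
python3 fit.py
```

```text
keeper x y yaw dz [ 5.51713371e+02 -2.75249645e+02  6.38748408e-02 -6.86272978e+00] 3.659758796340515 res [[-1.2, 0.3], [0.1, -0.5], [0.5, 0.2], [-0.7, 0.1], [-0.0, -0.3], [1.0, 0.3], [-0.1, 0.4], [0.6, -0.6]]
base x y yaw h dz [548.53218457 -12.21039884  -6.06460156   4.04082986  -7.38600453] -347.47607403526894
[[-0.2, -0.7], [-0.4, 0.3], [1.0, 0.4], [0.1, -0.4], [-0.2, 0.0], [0.4, 1.6], [-0.2, 0.3], [1.1, -0.3], [-0.8, -0.1], [0.1, -0.2], [-0.5, -1.2], [0.7, -0.2], [-0.5, 0.9]]
entry->tip (array([557.93442791,  -8.7589633 ,  46.30399715]), np.float64(3.9809256131287327))
```

```bash
cat >> fit.py <<'E'
print('---dz=0')
r=least_squares(lambda q:f([*q,0]),[556,-277,0.1]);print(r.x,np.round(r.fun,1).tolist())
r=least_squares(lambda q:g([*q,0]),[560,0,.2,10],loss="soft_l1");print(r.x)
E
python3 fit.py | sed -n '/---/,$p'
python3 - <<'E'
from h import *
# independent: tab top corner midpoint from scene+side crops (two-view height)
S=camera_info("scene");D=camera_info("side")
s=lambda p:(p[0]*140/400+205-.3,p[1]*150/429+190-.3)
d=lambda p:((p[0]-400)*120/396+190-.3,p[1]*130/429+190-.3)
for n,a,b in[("tab-x",(277,316),(583,300)),("tab+x",(338,291),(645,294)),("board(-71,-52)",(104,169),(501,156)),("board(89,-52)",(251,97),(682,112)),("board -71,52",(33,113),(468,103))]: print(n,tri([(S,s(a)),(D,d(b))]))
E
```

```text
---dz=0
[ 5.54133922e+02 -2.72881084e+02  6.43287207e-02] [-1.1, 0.2, 0.5, -0.6, 0.8, 1.0, -0.7, 0.9, -0.2, -0.8, 1.2, -0.2, -0.5, -0.0, 0.2, -0.5]
[550.53688321 -14.73804806  -6.06479916   9.56605686]
tab-x (array([ 534.61484544, -265.67945865,   49.29994984]), np.float64(0.6313643255509191))
tab+x (array([ 577.09072274, -270.23417319,   55.31898373]), np.float64(0.024688908902533058))
board(-71,-52) (array([495.47320102, -76.37968394,  23.14763612]), np.float64(0.04356251587054771))
board(89,-52) (array([649.75695083, -40.46617659,  16.26847637]), np.float64(1.6601957648383632))
board -71,52 (array([475.94959606,  34.50489966,  -4.58500402]), np.float64(0.7236336116719997))
```

>>> apply_moves:
  motion:
    - {"hand": 1, "slide": [-0.55, 0.88, 0.4], "twist": [0, 0, 0]}
    - {"hand": 1, "slide": [-0.55, 0.88, 0.4], "twist": [0, 0, 0]}
    - {"hand": 1, "slide": [-0.55, 0.88, 0.9], "twist": [0, 0, 0]}
    - {"hand": 1, "slide": [-0.55, 0.88, 0.9], "twist": [0, 0, 0]}
    - {"hand": 1, "slide": [-0.55, 0.88, 1], "twist": [0, 0, 0]}

```text
t: 3.32
tcp_pos: [560.6, -256.6, 169.4]
orientation: [0.0, 0.998, 0.065, -0.0]
wrist_force: [0.1, 0.1, 0.1]
finger_gap: 85.3
grip_force: 0.0
```

>>> apply_moves:
  motion:
    - {"hand": 1, "slide": [-0.55, 0.88, 1], "twist": [0, 0, 0]}
    - {"hand": 1, "slide": [0, 0, 0], "twist": [0, 0, 0.55]}
    - {"hand": 1, "slide": [0, 0, 0], "twist": [0, 0, 0]}

```text
t: 3.7
tcp_pos: [552.3, -274.7, 149.8]
orientation: [0.0, 0.999, 0.032, -0.0]
wrist_force: [-0.4, -0.4, 0.4]
finger_gap: 85.2
grip_force: 0.0
```

Run:
```python
from h import *
import pickle
s=manip.state();c=camera_info("wrist");im=grab_frame("wrist")
pickle.dump(c,open("w2.pkl","wb"));cv2.imwrite("pics/w2.png",im[:,:,::-1])
print(s["t"],s["tcp_pos"],s["orientation"],s["wrist_force"])
a=cv2.imread("pics/w2.png")[60:360,56:456];cv2.imwrite("pics/w2b.png",cv2.resize(a,(800,600),interpolation=2))
```

```text
3.7 [ 552.28537826 -274.67174128  149.77912754] [ 8.90146466e-05  9.99486479e-01  3.20401413e-02 -4.45867669e-04] [-0.41827888 -0.39491696  0.40539385]
```

View pics/w2b.png

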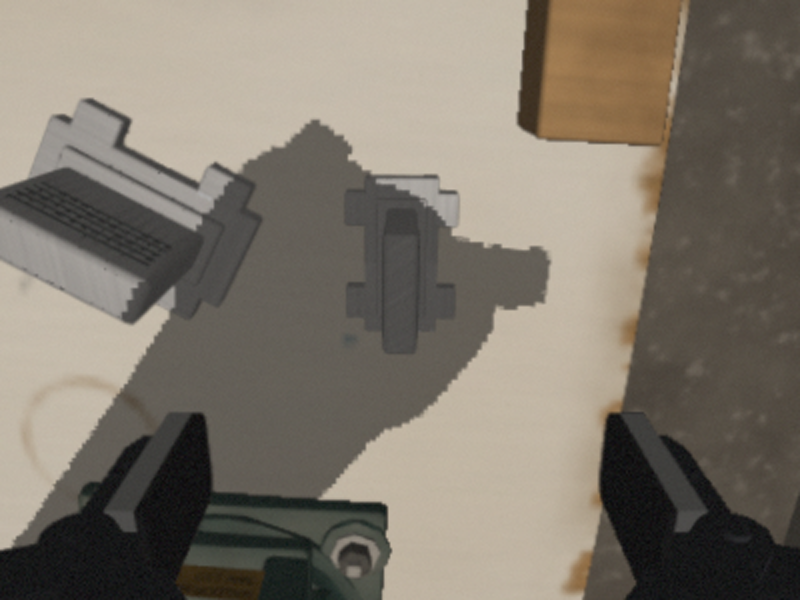

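The tab is centred between the fingers. Its top corners are (386,235), (419,236), (416,353) and (383,352), and the plate front is at (370,177) and (438,177). I'll fit with both wrist views.

```bash
cat > fit2.py <<'E'
import io,contextlib
with contextlib.redirect_stdout(io.StringIO()): from fit import *
c2=pickle.load(open("w2.pkl","rb"))
m=lambda p:(np.array(p)+.5)/2-.5+[56,60]
kp2=[((22,6,58),(386,235)),((22,-6,58),(419,236)),((-22,-6,58),(416,353)),((-22,6,58),(383,352)),((33,15,8),(370,178)),((33,-15,8),(438,178)),((27,23,8),(345,190)),((27,-23,8),(459,192)),((-27,23,8),(347,317)),((-27,-23,8),(453,318))]
M2=[p for p,_ in kp2];U2=np.array([m(u) for _,u in kp2])
f2=lambda q:(proj(c2,T(M2,*q[:3])+[0,0,q[3]])-U2).ravel()
r=least_squares(f2,[556,-277,0.1,0]);print("w2",r.x,np.round(r.fun.reshape(-1,2),1).tolist())
r=least_squares(lambda q:f2([*q,0]),[556,-277,0.1]);print("w2 dz0",r.x,np.abs(r.fun).max())
r=least_squares(lambda q:np.r_[f(q),f2(q)],[556,-277,0.1,0]);print("both",r.x,np.abs(r.fun).max())
print("vise edge",onz(c,(272,301),20),onz(c,(272,301),60))
E
python3 fit2.py
```

```text
w2 [ 5.52844249e+02 -2.73286382e+02  4.29633648e-02 -4.52278701e+00] [[-0.8, -0.7], [0.3, -0.8], [0.1, 0.1], [-0.0, 0.2], [-1.9, -0.3], [1.1, 0.5], [0.8, 0.8], [0.1, 1.0], [0.0, -0.7], [0.3, -0.1]]
w2 dz0 [ 5.54095650e+02 -2.73232921e+02  4.29606066e-02] 2.180647383042327
both [ 5.53268399e+02 -2.73400342e+02  4.79495882e-02 -2.76024153e+00] 2.0371074205634443
vise edge [ 447.05543875 -198.06684136   20.        ] [ 473.7086104  -192.67165256   60.        ]
```

>>> apply_moves:
  motion:
    - {"hand": 1, "slide": [0.06, -0.07, 1], "twist": [0, 0, 0.16]}
    - {"hand": 1, "slide": [0, 0, 1], "twist": [0, 0, 0]}
    - {"hand": 1, "slide": [0, 0, 1], "twist": [0, 0, 0]}
    - {"hand": 1, "slide": [0, 0, 1], "twist": [0, 0, 0]}
    - {"hand": 1, "slide": [0, 0, 0.9], "twist": [0, 0, 0]}
  squeeze: 50

```text
t: 4.38
tcp_pos: [554.2, -271.8, 50.7]
orientation: [-0.0, 1.0, 0.023, -0.0]
wrist_force: [0.2, -0.4, -0.5]
finger_gap: 85.7
grip_force: 0.0
```

>>> apply_moves:
  motion:
    - {"hand": 1, "slide": [0, 0, 0.8], "twist": [0, 0, 0]}
    - {"hand": 0.4, "slide": [0, 0, 0], "twist": [0, 0, 0]}
    - {"hand": 0, "slide": [0, 0, 0], "twist": [0, 0, 0]}
    - {"hand": 0, "slide": [0, 0, 0], "twist": [0, 0, 0]}
    - {"hand": 0, "slide": [0, 0, 0], "twist": [0, 0, 0]}

```text
t: 5.0
tcp_pos: [554.7, -271.9, 36.8]
orientation: [0.0, 1.0, 0.023, 0.0]
wrist_force: [-0.3, -2.6, 0.6]
finger_gap: 12.2
grip_force: 0.5
```

>>> apply_moves:
  motion:
    - {"hand": 0, "slide": [0, 0, 0], "twist": [0, 0, 0]}
    - {"hand": 0, "slide": [0, 0, 0], "twist": [0, 0, 0]}

```text
t: 5.25
tcp_pos: [554.7, -272.0, 36.8]
orientation: [0.0, 1.0, 0.023, 0.0]
wrist_force: [-1.6, -0.0, 6.2]
finger_gap: 11.3
grip_force: 51.3
```

>>> apply_moves:
  motion:
    - {"hand": 0, "slide": [0, 0, -0.5], "twist": [0, 0, 0]}
    - {"hand": 0, "slide": [0, 0, -1], "twist": [0, 0, 0]}
    - {"hand": 0, "slide": [0, 0, -1], "twist": [0, 0, 0]}
    - {"hand": 0, "slide": [0, 0, -1], "twist": [0, 0, 0]}
    - {"hand": 0, "slide": [0, 0, -1], "twist": [0, 0, 0]}

```text
t: 5.88
tcp_pos: [554.5, -271.8, 128.0]
orientation: [0.0, 1.0, 0.023, 0.0]
wrist_force: [-1.2, 0.4, -0.9]
finger_gap: 11.5
grip_force: 50.1
```

>>> apply_moves:
  motion:
    - {"hand": 0, "slide": [0, 0, -1], "twist": [0, 0, 0]}
    - {"hand": 0, "slide": [0, 0, -0.5], "twist": [0, 0, 0]}
    - {"hand": 0, "slide": [0.03, -1, 0], "twist": [0, 0, 0]}
    - {"hand": 0, "slide": [0.03, -1, 0], "twist": [0, 0, 0]}
    - {"hand": 0, "slide": [0.03, -1, 0], "twist": [0, 0, 0]}

```text
t: 6.5
tcp_pos: [553.3, -209.8, 155.7]
orientation: [-0.0, 1.0, 0.023, -0.0]
wrist_force: [-0.4, 0.5, -2.0]
finger_gap: 11.8
grip_force: 50.2
```

>>> apply_moves:
  motion:
    - {"hand": 0, "slide": [0.03, -1, 0], "twist": [0, 0, 0]}
    - {"hand": 0, "slide": [0.03, -1, 0], "twist": [0, 0, 0]}
    - {"hand": 0, "slide": [0.03, -1, 0], "twist": [0, 0, 0]}
    - {"hand": 0, "slide": [0.03, -1, 0], "twist": [0, 0, 0]}
    - {"hand": 0, "slide": [0.03, -1, 0], "twist": [0, 0, 0]}

```text
t: 7.12
tcp_pos: [551.9, -110.4, 156.3]
orientation: [0.0, 1.0, 0.023, -0.0]
wrist_force: [0.4, -0.6, -1.4]
finger_gap: 11.4
grip_force: 50.2
```

>>> apply_moves:
  motion:
    - {"hand": 0, "slide": [0.03, -1, 0], "twist": [0, 0, 0]}
    - {"hand": 0, "slide": [0.03, -1, 0], "twist": [0, 0, 0]}
    - {"hand": 0, "slide": [0.03, -1, 0], "twist": [0, 0, 0]}
    - {"hand": 0, "slide": [0.05, -0.9, 0], "twist": [0, 0, -0.72]}
    - {"hand": 0, "slide": [0, 0, 0], "twist": [0, 0, -0.72]}

```text
t: 7.75
tcp_pos: [551.1, -31.4, 156.3]
orientation: [-0.0, 0.994, 0.112, -0.0]
wrist_force: [0.3, -1.2, -1.4]
finger_gap: 11.4
grip_force: 50.1
```

>>> apply_moves:
  motion:
    - {"hand": 0, "slide": [0, 0, 0], "twist": [0, 0, 0]}

```text
t: 7.88
tcp_pos: [551.1, -33.2, 156.3]
orientation: [-0.0, 0.994, 0.109, 0.0]
wrist_force: [0.6, -0.2, -2.4]
finger_gap: 11.4
grip_force: 50.1
```

Run:
```python
from h import *
import pickle
s=manip.state();c=camera_info("wrist");im=grab_frame("wrist")
pickle.dump(c,open("w3.pkl","wb"));cv2.imwrite("pics/w3.png",im[:,:,::-1])
print(s["t"],s["tcp_pos"],s["orientation"],s["wrist_force"],s["grip_force"],s["torque"])
a=cv2.imread("pics/w3.png")[0:384,0:512];cv2.imwrite("pics/w3b.png",cv2.resize(a,(800,600),interpolation=2))
```

```text
7.875 [551.08236566 -33.1666886  156.31388487] [-2.66045771e-05  9.94053522e-01  1.08892579e-01  1.65162231e-05] [ 0.59288484 -0.2473867  -2.37117781] 50.13773739337921 [-0.0006142  -0.03688873 -0.0176679 ]
```

View pics/w3b.png

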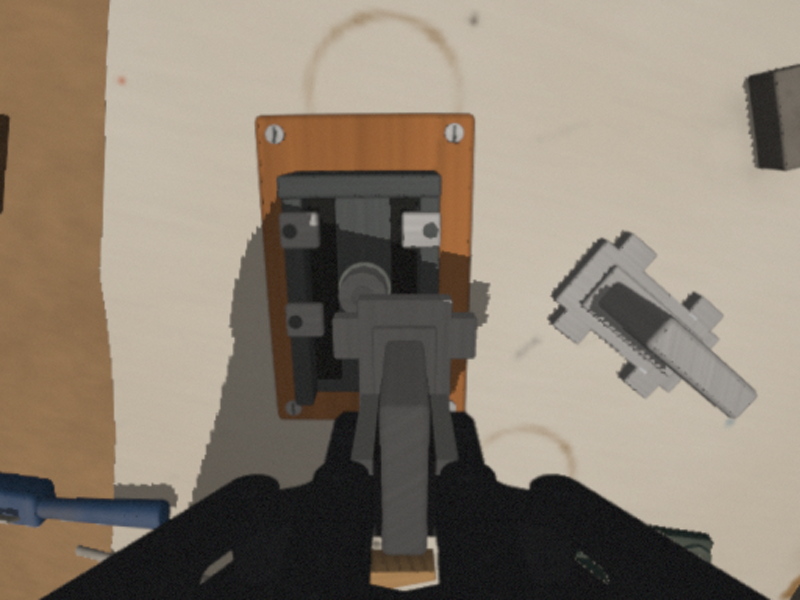

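The view shows the keeper held square to the board:
- **Keeper:** plate front edge (359,296)–(452,297), ears at (333,317) and (475,315).
- **Board:** corners (257,116), (474,115), (280,418).
- **Lips:** inner corners (319,213), (403,212), (323,304).
- **Plunger:** disc at (364,288).

I'll fit the keeper and base from this one image.

```bash
cat > fit3.py <<'E'
import io,contextlib
with contextlib.redirect_stdout(io.StringIO()): from fit import *
c3=pickle.load(open("w3.pkl","rb"))
m=lambda p:(np.array(p)+.5)/1.5625-.5
bp3=[((89,52,26),(257,116)),((89,-52,26),(474,115)),((-71,52,26),(280,418))]
lp3=[((47.5,17.5,53),(319,213)),((32.5,17.5,53),(319,248)),((47.5,-17.5,53),(403,212)),((32.5,-17.5,53),(403,247)),((7.5,17.5,53),(323,304)),((-7.5,17.5,53),(323,337)),((10,0,48),(364,290))]
g3=lambda q:np.r_[(proj(c3,T([p for p,_ in bp3],*q[:3])+[0,0,q[4]])-[m(u) for _,u in bp3]).ravel(),(proj(c3,T([p for p,_ in lp3],*q[:3])+[0,0,q[3]])-[m(u) for _,u in lp3]).ravel()]
for lab,fn in[("w3 dz0",lambda q:g3([*q,0])),("w1+w3 dz0",lambda q:np.r_[g([*q,0]),g3([*q,0])])]:
    r=least_squares(fn,[550,-14,.218,10],loss="soft_l1");print(lab,r.x,np.degrees(r.x[2]));print(np.round(fn(r.x),1).tolist())
r=least_squares(g3,[550,-14,.218,10,0]);print("free",r.x)
kp3=[((33,15,8),(359,297)),((33,-15,8),(452,298)),((27,23,8),(335,316)),((13,23,8),(333,357)),((27,-23,8),(475,315)),((13,-23,8),(475,357))]
k3=lambda q:(proj(c3,T([p for p,_ in kp3],*q[:3])+[0,0,q[3]])-[m(u) for _,u in kp3]).ravel()
r=least_squares(k3,[550,-30,.2,119.5]);print("keeper free",r.x)
r=least_squares(lambda q:k3([*q,119.5]),[550,-30,.2]);print("keeper z fixed",r.x,np.round(r.fun,1))
E
python3 fit3.py
```

```text
w3 dz0 [ 5.50518665e+02 -1.49685027e+01  2.21630387e-01  9.61979044e+00] 12.698485806735233
[-2.1, -0.6, 1.8, -1.3, -1.3, 2.1, -0.1, -0.3, 0.9, -0.0, -0.3, 0.0, -0.2, 0.3, 0.1, 0.1, 1.2, -0.4, -0.2, 3.5]
w1+w3 dz0 [ 5.50555254e+02 -1.49014612e+01  2.20095059e-01  9.76877779e+00] 12.610517968729376
[-1.8, -1.6, -0.0, -1.0, 2.0, 2.0, -0.4, 1.4, 0.1, -0.5, 0.7, 1.4, -0.6, -0.1, 0.8, -0.4, -0.3, 0.1, 0.6, 0.3, -0.7, -0.8, 0.6, 0.4, -0.3, 1.1, -2.0, -0.8, 1.9, -1.2, -1.5, 2.0, -0.2, -0.4, 0.9, -0.1, -0.3, 0.0, -0.2, 0.3, 0.0, 0.1, 1.0, -0.5, -0.3, 3.5]
free [ 5.50261146e+02 -1.47336972e+01  2.21360589e-01  7.73650388e+00
 -5.34105147e+00]
keeper free [ 5.49515177e+02 -3.38488274e+01  2.15858062e-01  1.15924422e+02]
keeper z fixed [ 5.50671802e+02 -3.35876102e+01  2.15845434e-01] [-1.4  0.2  0.7 -0.3 -2.  -0.3  0.4 -0.1  1.8  0.6  0.6  0.1]
```

>>> apply_moves:
  motion:
    - {"hand": 0, "slide": [0.2, -0.92, 0], "twist": [0, 0, 0]}
    - {"hand": 0, "slide": [0, 0, 1], "twist": [0, 0, 0]}
    - {"hand": 0, "slide": [0, 0, 0.9], "twist": [0, 0, 0]}
    - {"hand": 0, "slide": [0, 0, 0.4], "twist": [0, 0, 0]}
    - {"hand": 0, "slide": [0, 0, 0], "twist": [0, 0, 0]}

```text
t: 8.55
tcp_pos: [550.8, -14.9, 109.8]
orientation: [0.0, 0.994, 0.109, -0.001]
wrist_force: [0.0, -0.2, -0.7]
finger_gap: 11.4
grip_force: 50.2
```

Run:
```python
from h import *
import pickle
s=manip.state()
print(s["t"],s["tcp_pos"],s["orientation"],s["wrist_force"],s["grip_force"])
a=[]
for n in("wrist","scene","side"):
    c=camera_info(n);im=grab_frame(n);pickle.dump(c,open(f"{n}4.pkl","wb"));cv2.imwrite(f"pics/{n}4.png",im[:,:,::-1]);a.append(im[:,:,::-1])
o=np.zeros((600,800,3),np.uint8)
o[:300,:400]=cv2.resize(a[0],(400,300)); 
o[300:,:400]=cv2.resize(a[1][190:260,210:303],(400,300),interpolation=2)
o[300:,400:]=cv2.resize(a[2][185:250,198:285],(400,300),interpolation=2)
o[:300,400:]=cv2.resize(a[0][110:290,140:380],(400,300),interpolation=2)
cv2.imwrite("pics/v4.png",o)
```

```text
8.55 [550.81999598 -14.93481054 109.78459909] [ 3.50884453e-05  9.94074091e-01  1.08703098e-01 -5.80359627e-04] [ 0.02175839 -0.19205512 -0.74027128] 50.213624238967896
```

View pics/v4.png

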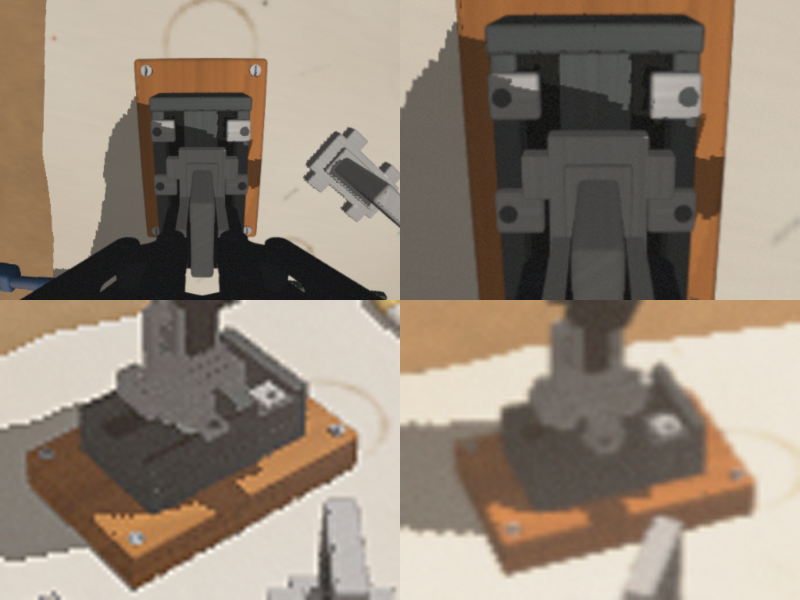

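The keeper is centred over the channel: ears at 522–674 against lips at 541–651 in the crop. The ear x also sits in the gap, so I can descend and feel for the plunger.

>>> apply_moves:
  motion:
    - {"hand": 0, "slide": [0, 0, 0.3], "twist": [0, 0, 0]}
    - {"hand": 0, "slide": [0, 0, 0.1], "twist": [0, 0, 0]}
    - {"hand": 0, "slide": [0, 0, 0], "twist": [0, 0, 0]}

```text
t: 9.07
tcp_pos: [551.0, -14.9, 102.1]
orientation: [0.0, 0.994, 0.109, -0.0]
wrist_force: [-0.9, 0.6, -1.3]
finger_gap: 11.4
grip_force: 50.2
```

>>> apply_moves:
  motion:
    - {"hand": 0, "slide": [0, 0, 0.1], "twist": [0, 0, 0]}
    - {"hand": 0, "slide": [0, 0, 0], "twist": [0, 0, 0]}

```text
t: 9.32
tcp_pos: [551.0, -14.9, 100.2]
orientation: [0.0, 0.994, 0.109, -0.0]
wrist_force: [0.0, 0.3, -1.8]
finger_gap: 11.0
grip_force: 50.2
```

>>> apply_moves:
  motion:
    - {"hand": 0, "slide": [0, 0, 0.1], "twist": [0, 0, 0]}
    - {"hand": 0, "slide": [0, 0, 0], "twist": [0, 0, 0]}

```text
t: 9.57
tcp_pos: [551.2, -14.9, 98.3]
orientation: [0.0, 0.994, 0.109, 0.0]
wrist_force: [-0.1, -0.1, 0.7]
finger_gap: 11.1
grip_force: 50.5
```

>>> apply_moves:
  motion:
    - {"hand": 0, "slide": [0, 0, 0.1], "twist": [0, 0, 0]}
    - {"hand": 0, "slide": [0, 0, 0], "twist": [0, 0, 0]}

```text
t: 9.82
tcp_pos: [551.2, -14.9, 96.2]
orientation: [0.0, 0.994, 0.109, 0.0]
wrist_force: [0.6, -0.4, 2.0]
finger_gap: 11.3
grip_force: 50.6
```

>>> apply_moves:
  motion:
    - {"hand": 0, "slide": [0, 0, 0.1], "twist": [0, 0, 0]}
    - {"hand": 0, "slide": [0, 0, 0], "twist": [0, 0, 0]}

```text
t: 10.07
tcp_pos: [551.1, -14.9, 94.2]
orientation: [0.0, 0.994, 0.109, 0.0]
wrist_force: [0.1, -0.2, 2.6]
finger_gap: 11.5
grip_force: 50.7
```

>>> apply_moves:
  motion:
    - {"hand": 0, "slide": [0, 0, 0.15], "twist": [0, 0, 0]}
    - {"hand": 0, "slide": [0, 0, 0.15], "twist": [0, 0, 0]}
    - {"hand": 0, "slide": [0, 0, 0], "twist": [0, 0, 0]}

```text
t: 10.45
tcp_pos: [551.1, -14.9, 88.1]
orientation: [0.0, 0.994, 0.109, -0.0]
wrist_force: [0.7, 0.7, 4.5]
finger_gap: 11.2
grip_force: 50.9
```

>>> apply_moves:
  motion:
    - {"hand": 0, "slide": [0, 0, 0.1], "twist": [0, 0, 0]}
    - {"hand": 0, "slide": [0, 0, 0], "twist": [0, 0, 0]}

```text
t: 10.7
tcp_pos: [551.2, -14.9, 86.2]
orientation: [0.0, 0.994, 0.109, 0.0]
wrist_force: [-0.4, -0.1, 4.5]
finger_gap: 11.4
grip_force: 51.0
```

Now 1 mm steps.

>>> apply_moves:
  motion:
    - {"hand": 0, "slide": [0, 0, 0.05], "twist": [0, 0, 0]}
    - {"hand": 0, "slide": [0, 0, 0], "twist": [0, 0, 0]}

```text
t: 10.95
tcp_pos: [551.2, -14.9, 85.3]
orientation: [0.0, 0.994, 0.109, 0.0]
wrist_force: [0.7, -0.0, 4.3]
finger_gap: 11.5
grip_force: 51.0
```

>>> apply_moves:
  motion:
    - {"hand": 0, "slide": [0, 0, 0.05], "twist": [0, 0, 0]}
    - {"hand": 0, "slide": [0, 0, 0], "twist": [0, 0, 0]}

```text
t: 11.2
tcp_pos: [551.1, -14.9, 84.3]
orientation: [0.0, 0.994, 0.109, 0.0]
wrist_force: [0.1, -0.6, 5.1]
finger_gap: 11.0
grip_force: 51.0
```

>>> apply_moves:
  motion:
    - {"hand": 0, "slide": [0, 0, 0.05], "twist": [0, 0, 0]}
    - {"hand": 0, "slide": [0, 0, 0], "twist": [0, 0, 0]}

```text
t: 11.45
tcp_pos: [551.2, -14.9, 83.4]
orientation: [0.0, 0.994, 0.109, 0.0]
wrist_force: [-0.5, -0.2, 5.7]
finger_gap: 10.9
grip_force: 51.5
```

>>> apply_moves:
  motion:
    - {"hand": 0, "slide": [0, 0, 0.03], "twist": [0, 0, 0]}
    - {"hand": 0, "slide": [0, 0, 0], "twist": [0, 0, 0]}

```text
t: 11.7
tcp_pos: [551.2, -14.9, 83.1]
orientation: [-0.0, 0.994, 0.109, 0.0]
wrist_force: [-2.8, -0.2, 13.0]
finger_gap: 11.0
grip_force: 52.5
```

Bottomed: a sharp force rise at TCP z = 83.1, which is 16 mm below first plunger contact, as expected. Now the slide toward the end wall.

>>> apply_moves:
  motion:
    - {"hand": 0, "slide": [0.1, 0, 0], "twist": [0, 0, 0]}
    - {"hand": 0, "slide": [0.1, 0, 0], "twist": [0, 0, 0]}
    - {"hand": 0, "slide": [0, 0, 0], "twist": [0, 0, 0]}

```text
t: 12.08
tcp_pos: [553.9, -14.5, 82.9]
orientation: [-0.0, 0.994, 0.109, -0.001]
wrist_force: [-10.3, -1.8, 19.5]
finger_gap: 11.4
grip_force: 53.4
```

>>> apply_moves:
  motion:
    - {"hand": 0, "slide": [0.1, 0, 0], "twist": [0, 0, 0]}
    - {"hand": 0, "slide": [0.1, 0, 0], "twist": [0, 0, 0]}
    - {"hand": 0, "slide": [0, 0, 0], "twist": [0, 0, 0]}

```text
t: 12.45
tcp_pos: [558.0, -13.6, 82.9]
orientation: [-0.0, 0.994, 0.109, -0.001]
wrist_force: [-10.4, -2.3, 17.6]
finger_gap: 11.3
grip_force: 53.2
```

>>> apply_moves:
  motion:
    - {"hand": 0, "slide": [0.05, 0, -0.03], "twist": [0, 0, 0]}
    - {"hand": 0, "slide": [0.1, 0, 0], "twist": [0, 0, 0]}
    - {"hand": 0, "slide": [0, 0, 0], "twist": [0, 0, 0]}

```text
t: 12.82
tcp_pos: [561.1, -12.8, 83.2]
orientation: [0.0, 0.994, 0.109, -0.001]
wrist_force: [-4.5, -1.8, 9.3]
finger_gap: 11.5
grip_force: 51.8
```

>>> apply_moves:
  motion:
    - {"hand": 0, "slide": [0.1, 0, 0], "twist": [0, 0, 0]}
    - {"hand": 0, "slide": [0.1, 0, 0], "twist": [0, 0, 0]}
    - {"hand": 0, "slide": [0, 0, 0], "twist": [0, 0, 0]}

```text
t: 13.2
tcp_pos: [565.1, -11.9, 83.2]
orientation: [0.0, 0.994, 0.109, -0.001]
wrist_force: [-4.4, -0.9, 8.7]
finger_gap: 11.5
grip_force: 51.9
```

>>> apply_moves:
  motion:
    - {"hand": 0, "slide": [0.1, 0, 0], "twist": [0, 0, 0]}
    - {"hand": 0, "slide": [0.05, 0, 0], "twist": [0, 0, 0]}
    - {"hand": 0, "slide": [0, 0, 0], "twist": [0, 0, 0]}

```text
t: 13.58
tcp_pos: [568.7, -11.0, 83.4]
orientation: [0.0, 0.994, 0.109, 0.0]
wrist_force: [0.8, -0.6, 4.7]
finger_gap: 11.3
grip_force: 51.1
```

>>> apply_moves:
  motion:
    - {"hand": 0, "slide": [0.05, 0, 0], "twist": [0, 0, 0]}
    - {"hand": 0, "slide": [0, 0, 0], "twist": [0, 0, 0]}

```text
t: 13.82
tcp_pos: [569.2, -10.9, 83.2]
orientation: [-0.0, 0.994, 0.109, -0.001]
wrist_force: [-3.1, -0.8, 6.8]
finger_gap: 11.3
grip_force: 51.5
```

>>> apply_moves:
  motion:
    - {"hand": 0, "slide": [0.05, 0, 0], "twist": [0, 0, 0]}
    - {"hand": 0, "slide": [0, 0, 0], "twist": [0, 0, 0]}

```text
t: 14.08
tcp_pos: [569.7, -10.8, 83.1]
orientation: [-0.0, 0.994, 0.109, -0.001]
wrist_force: [-5.7, -1.6, 9.5]
finger_gap: 11.6
grip_force: 51.8
```

>>> apply_moves:
  motion:
    - {"hand": 0, "slide": [0.05, 0, 0], "twist": [0, 0, 0]}
    - {"hand": 0, "slide": [0, 0, 0], "twist": [0, 0, 0]}

```text
t: 14.32
tcp_pos: [570.7, -10.6, 83.2]
orientation: [-0.0, 0.994, 0.109, -0.001]
wrist_force: [-6.2, -0.8, 8.5]
finger_gap: 11.4
grip_force: 51.8
```

Run:
```python
from h import *
import pickle
s=manip.state()
print(s["t"],s["tcp_pos"],s["orientation"],s["wrist_force"],s["torque"])
c=camera_info("wrist");im=grab_frame("wrist")[:,:,::-1];pickle.dump(c,open("w5.pkl","wb"));cv2.imwrite("pics/w5.png",im)
cv2.imwrite("pics/w5b.png",cv2.resize(im[90:270,140:380],(800,600),interpolation=2))
```

```text
14.325 [570.72912029 -10.59033953  83.15921693] [-2.44677825e-05  9.94054460e-01  1.08879467e-01 -9.95554941e-04] [-6.16303862 -0.75668253  8.50545661] [-0.23994941  1.37488827  0.01365032]
```

View pics/w5b.png

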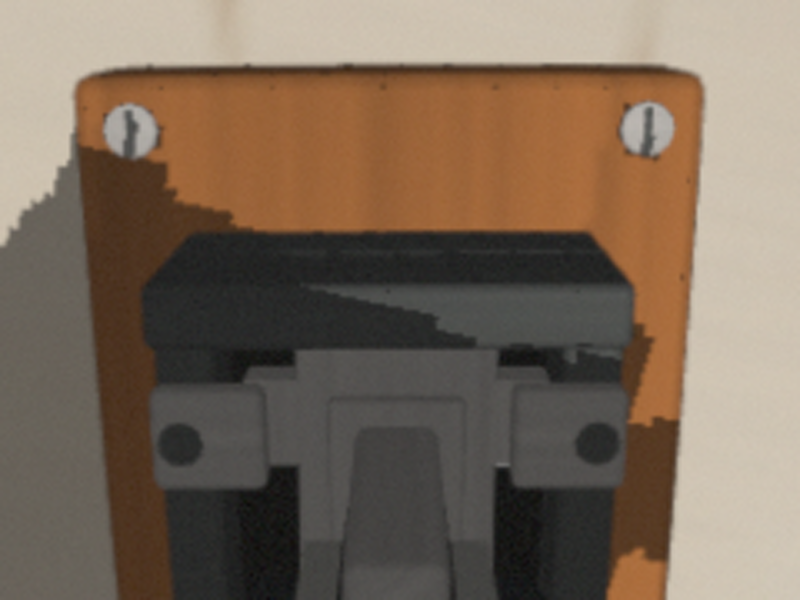

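The ears are under the far lips and the plate's front edge is at or near the end wall (crop row about 350), though the wall top hides the last bit. I'll keep nudging until the wall is felt.

>>> apply_moves:
  motion:
    - {"hand": 0, "slide": [0.04, 0, 0], "twist": [0, 0, 0]}
    - {"hand": 0, "slide": [0, 0, 0], "twist": [0, 0, 0]}

```text
t: 14.62
tcp_pos: [571.5, -10.4, 83.2]
orientation: [-0.0, 0.994, 0.109, -0.001]
wrist_force: [-5.7, -2.2, 9.2]
finger_gap: 11.3
grip_force: 51.8
```

>>> apply_moves:
  motion:
    - {"hand": 0, "slide": [0.04, 0, 0], "twist": [0, 0, 0]}
    - {"hand": 0, "slide": [0, 0, 0], "twist": [0, 0, 0]}

```text
t: 14.88
tcp_pos: [572.0, -10.3, 83.1]
orientation: [-0.0, 0.994, 0.109, -0.001]
wrist_force: [-7.5, -2.3, 10.1]
finger_gap: 11.4
grip_force: 52.2
```

>>> apply_moves:
  motion:
    - {"hand": 0, "slide": [0.04, 0, 0], "twist": [0, 0, 0]}
    - {"hand": 0, "slide": [0, 0, 0], "twist": [0, 0, 0]}

```text
t: 15.12
tcp_pos: [572.1, -10.3, 83.0]
orientation: [-0.0, 0.994, 0.109, -0.002]
wrist_force: [-12.8, -2.6, 14.7]
finger_gap: 11.2
grip_force: 52.7
```

>>> apply_moves:
  motion:
    - {"hand": 0, "slide": [0.03, 0, 0], "twist": [0, 0, 0]}
    - {"hand": 0, "slide": [0, 0, 0], "twist": [0, 0, 0]}

```text
t: 15.38
tcp_pos: [572.2, -10.3, 83.0]
orientation: [-0.0, 0.994, 0.109, -0.003]
wrist_force: [-16.0, -3.5, 17.7]
finger_gap: 11.1
grip_force: 53.1
```

Wall contact confirmed: the force climbs with no further travel. Now I'll let it rise gently against the lips, still leaning on the wall, then release.

>>> apply_moves:
  motion:
    - {"hand": 0, "slide": [0, 0, -0.08], "twist": [0, 0, 0]}
    - {"hand": 0, "slide": [0, 0, -0.06], "twist": [0, 0, 0]}
    - {"hand": 0, "slide": [0, 0, 0], "twist": [0, 0, 0]}

```text
t: 15.75
tcp_pos: [572.3, -10.3, 85.1]
orientation: [0.0, 0.994, 0.109, -0.003]
wrist_force: [-9.9, -2.7, 3.4]
finger_gap: 11.3
grip_force: 50.7
```

```bash
python3 -c "
from cell import manip
s=manip.state();print(s['tcp_pos'],s['wrist_force'],s['torque'],s['qpos'])"
```

```text
[572.2504643 -10.2530136  85.1063189] [-9.94376489 -2.73831239  3.40831403] [-0.65704553  2.45166625  0.04027929] [-0.22503849  0.53446791  0.24197265  1.86915978 -0.17669951  0.76376243
 -1.23960177]
```

>>> apply_moves:
  motion:
    - {"hand": 0.3, "slide": [0, 0, 0], "twist": [0, 0, 0]}
    - {"hand": 0.5, "slide": [0, 0, 0], "twist": [0, 0, 0]}
    - {"hand": 0.6, "slide": [0, 0, 0], "twist": [0, 0, 0]}
    - {"hand": 0.6, "slide": [0, 0, -0.5], "twist": [0, 0, 0]}
    - {"hand": 0.6, "slide": [0, 0, -1], "twist": [0, 0, 0]}

```text
t: 16.38
tcp_pos: [574.2, -9.7, 116.5]
orientation: [0.0, 0.994, 0.109, -0.001]
wrist_force: [-0.6, -0.2, -0.2]
finger_gap: 51.0
grip_force: 0.0
```

>>> apply_moves:
  motion:
    - {"hand": 0.6, "slide": [0, 0, -1], "twist": [0, 0, 0]}
    - {"hand": 0.6, "slide": [0, 0, -1], "twist": [0, 0, 0]}
    - {"hand": 0.6, "slide": [0, 0, -1], "twist": [0, 0, 0]}
    - {"hand": 0.6, "slide": [0, 0, -1], "twist": [0, 0, 0]}
    - {"hand": 0.6, "slide": [0, 0, 0], "twist": [0, 0, 0]}

```text
t: 17.0
tcp_pos: [575.3, -9.7, 198.0]
orientation: [0.0, 0.994, 0.109, 0.001]
wrist_force: [0.1, 0.2, -0.4]
finger_gap: 51.0
grip_force: 0.0
```

Run:
```python
from h import *
import pickle
s=manip.state();print(s["t"],s["tcp_pos"],s["wrist_force"],s["finger_gap"])
a=[]
for n in("wrist","scene","side"):
    c=camera_info(n);im=grab_frame(n)[:,:,::-1];pickle.dump(c,open(f"{n}6.pkl","wb"));cv2.imwrite(f"pics/{n}6.png",im);a.append(im)
# project expected home pose (base 550.5,-14.9,12.6deg; +20.5; underside floor+3)
B=np.radians(12.6);c=pickle.load(open("wrist6.pkl","rb"))
P=np.array([(22,6,58),(22,-6,58),(-22,-6,58),(-22,6,58),(33,15,8),(33,-15,8)],float)+[20.5,0,49]
R=np.array([[np.cos(B),-np.sin(B)],[np.sin(B),np.cos(B)]]);W=np.c_[P[:,:2]@R.T+[550.5,-14.9],P[:,2]]
print(np.round((proj(c,W)-[100,60])*400/240).tolist())
o=np.zeros((600,800,3),np.uint8)
o[:400,:400]=cv2.resize(a[0][60:300,100:340],(400,400),interpolation=2)
o[:300,400:]=cv2.resize(a[1][185:260,210:310],(400,300),interpolation=2)
o[300:,400:]=cv2.resize(a[2][180:255,190:290],(400,300),interpolation=2)
cv2.imwrite("pics/v6.png",o)
```

```text
17.0 [575.27436083  -9.71682684 197.98854695] [ 0.11640361  0.1840651  -0.40468955] 50.97573143721327
[[248.0, 212.0], [278.0, 212.0], [277.0, 311.0], [249.0, 311.0], [232.0, 162.0], [294.0, 162.0]]
```

View pics/v6.png

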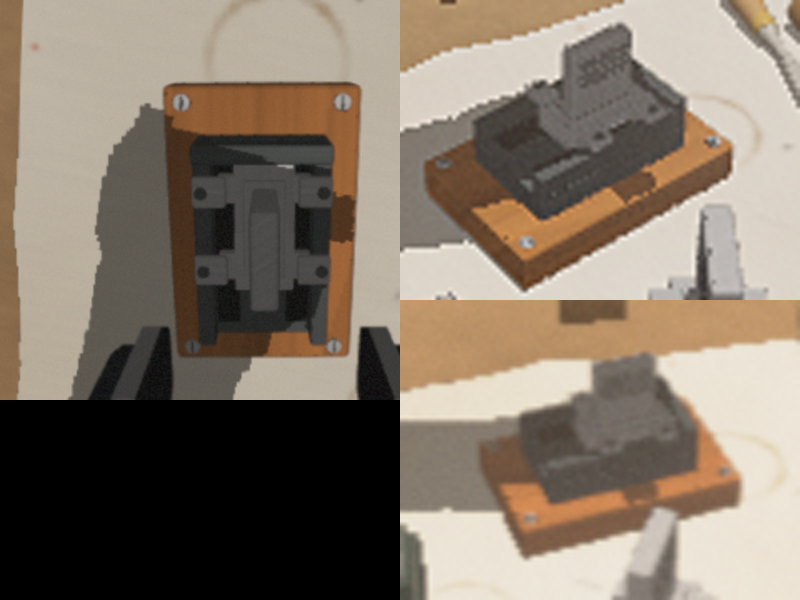

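The keeper is upright under both lip pairs. Its front edge meets the end wall (wrist crop row about 165) and its tab spans rows 212–311, exactly as predicted for home; the gripper is clear. Handing in.

```bash
python3 -c "
from cell import manip
print(manip.hand_in())"
```

```text
the job is handed in; nothing more can be done
None
```

The job is handed in: the keeper is pressed down, slid under the lips against the end wall and released, and the last images show it seated at the predicted home position; hand-in returned no verdict.

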